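Hold a tester's probe rod at half stroke under its raised screen

ROBOT

A 6-joint arm with a two-finger parallel gripper is mounted at the origin on the work surface. World frame = base frame: x ahead of the robot, y to its left, z up, the work surface at z = 0. Lengths are in m, angles in degrees, forces in N, time in s.
With the tool pointing down it reaches from about 0.35 to 0.875 m from the base axis. Payload 4.2 kg.
Tool frame: the origin (TCP) lies on the centre line of the jaws, within the pads' length; the fingertips stand 25 mm ahead of it and the grasp point (between the pads) lies 6 mm ahead of it; z points along the fingers, y is the line along which they close (so a half turn about z gives the same grasp; the last joint's range is limited). The gripper opens to 87 mm and grips with 3 to 60 N. Pads are 19 mm wide; open, the fingers measure 117 mm over their backs; the gripper's body (75 mm by 190 mm) begins 51 mm behind the grasp point.
Start: joints at [89.473, 22.042, 0.453, 0, -68.411, -14.817], TCP at [0.165, 0.603, 0.248] pointing down, gripper open.
Joint ranges: [-179.83, 179.83], [-69.29, 118.12], [-61.27, 80.66], [-181.25, 117.63], [-171.15, -9.14], [-177.46, 177.46]. Speed limits (degrees/s): [159.86, 159.86, 180, 180, 180, 180].

INTERFACE

Orientations are given as a 3x3 rotation matrix whose columns are the frame's x, y, z axes.
In Python, from station import r gives the robot as it stands.
- The arm moves only by the tool move_arm, never from a script. Its argument "series" is a list of rows, each an object with "grip": the opening, from 0 (shut) to 1 (fully open); "xyz": the shift along the tool's x, y, z in mm, a list of three; "angular": the turn, a rotation vector about the tool's x, y, z in rad, a list of three. A call has 1 to 10 rows; each row is the pose to reach, as a shift and turn from the pose commanded when the call began, along the tool's axes at that moment; what a row does not reach only later rows make up. A row lasts 1/10 s, in which the tool goes at most 50 mm and 8.59 degrees, less where a joint would pass 70% of its speed; a pose out of reach is approached as far as the arm can. A call with a gripper value outside its range is refused whole. The fingers move at their own pace and stop on an object; the grip force is fixed at half the most. Time passes only in rows, so rows that repeat a pose let the fingers close. It gives the time, the measured TCP pose, the force, the opening and the grip force at its end, in the units of the state.
- r.sense(): the state, without advancing time (a new reading comes with each control period).
- r.capture(name): name is "scene" or "top" or "wrist"; returns a dict with "img" (420x560x3 uint8, red, green, blue), "camera_matrix" (3x3 intrinsics, pixels), "rvec" (rotation vector, rad) and "tvec" (3), from world to camera coordinates, as OpenCV has them; the wrist camera has in their place "hand_eye" (4x4, takes a point from camera to tool coordinates, whose origin is the TCP and whose axes are the flange's). Camera axes: x right, y down, z forward; pixel columns grow to the right and rows downward; lengths in m; the calibration is good to about 2 mm. A picture is of the moment at which its call begins: read the wrist's pose just before it. There is no depth.
- r.finish_job(): hands the job in; it is judged then, once.
The state is a dict: "time_s": time; "joints": joint angles; "joint_velocities": joint speeds; "effort": joint torques, N m; "tcp_pos": TCP position; "ee_rot": TCP orientation; "wrist_force": force on the tool from outside, world axes, zero at the start; "moment": the same for the moment, N m; "gripper_width": opening from 0.0 (shut) to 1.0 (fully open); "gripper_force": force on a finger pad.
Only numpy, scipy, OpenCV 4.12 (cv2) and the standard library are available. Lean on these libraries where they do the work, as an engineer would, in place of code of your own. Each camera call takes 0.05 s, during which the arm holds its last target. There are 200 camera calls.

TASK

Raise the tester's flip-up screen until it leans back just past upright (about 100 degrees open) so that it can be read, and leave it standing there. Then take the probe rod with the widest round head and draw it gently straight up out of its bore until half of its 50 mm shank shows, keeping it upright and never pulling it right out, and finish while still holding it there for the reading. Leave the other two rods seated and do not push the other things on the bench about.

Things in the scene. Friction and masses are not known exactly. Their poses are not given: they have to be found in the camera images.
- tester: Bench tester, fixed. Origin on the bench under its middle; own x points to its rear (front, -x, faces the robot within 17 degrees), y to its left, z up. Right half (y -145 to -5 mm, x -50 to 70 mm): low grey base 50 mm high under the flip-up screen. Left: aluminium rod block (y 45 to 135, x -95 to 95 mm), flat top 60 mm above the bench. The part between is 52 mm high.
- bore_middle (a point): Mouth of the middle of three upright bores in the rod block's top, 60 mm above the bench, at x 0, y 90 mm in the tester's frame; the others lie 65 mm before and behind it (tester's x). Each is 15 mm across and 53 mm deep, open above, and holds one rod.
- screen (a joint): Angle of the flip-up screen in rad: 0 lies flat and shut, 1.57 upright, 1.745 is 100 degrees; mechanical stop at 2.3. Stiff friction hinge: stays wherever it is left; needs about 3 to 5 N at the bar to move. It starts 0 to 0.3 rad open.
- screen_hinge (a point): Middle of the screen's hinge line, on the far (+x) side of the tester, 58 mm above the bench; the line runs along the tester's y. The screen panel is 120 mm wide, 10 mm thick, and reaches 112 mm from the hinge.
- screen_bar (a point): Middle of the screen's round steel lifting bar, 10 mm thick, 90 mm long, parallel to the hinge, 152 mm from it, at hinge height when shut. Two arms near its ends (74 mm clear between) hold it 40 mm beyond the panel's edge (35 mm clear gap): from above a finger fits each side of it. It swings about the hinge with the screen and slips round in a light grip.
- rod_wide: Probe rod to draw: steel, with the widest, round head (28 mm across, 28 mm tall) on a 14 mm shank 50 mm long. Origin on the axis at the head's underside, which rests on the block's top; z up along the rod. A thin dark line rings the shank 25 mm below the head. About 0.16 kg, varies; slides back down if let go. Which rod is in which bore varies.
- rod_slim: Probe rod with a slim round head, 17 mm diameter, 28 mm tall, same shank and origin. Stays seated.
- rod_square: Probe rod with a square head, 18 x 18 x 28 mm tall, same shank and origin. Stays seated.
- phone_white: White phone lying flat, 145 x 70 x 9 mm, origin under its centre; a bystander in front of the rod block (robot side).
- phone_black: Black phone lying flat, 145 x 70 x 9 mm, origin under its centre; a bystander to the robot's left.
- screw_jar: Small clear screw jar, 38 mm across, 42 mm tall, origin under its centre; a bystander standing beside the rod block's outer side.
- driver: Orange-handled screwdriver lying down, 160 mm long; a bystander beside the screen half of the tester.
- battery: Flat black phone battery, 80 x 50 x 7 mm, origin under its centre; a bystander behind the tester.
- spool: Blue spool, 54 mm across, 40 mm tall, origin under its centre; a bystander to the robot's right.
Mind the look-alikes: they are no part of the job. What is shaped like the rod_wide but orange, purple or yellow is not meant.

How it is judged (in metres and radians):
On the way, in this order (a step that is already met when the one before it is completed fails the run):
1. the screen stands at about 100 degrees, let go, with the rod still seated (value of joint screen between 1.57 and 1.92 rad and contact force between the fingers and tester below 0.1 N and z of rod_wide in the frame of tester below 0.064 m), for 0.3 s.
2. the wide-headed rod is half drawn and held in the fingers (z of rod_wide in the frame of tester between 0.078 and 0.092 m and angle between the z axis of rod_wide and the z axis of tester, either way round below 0.07 rad and contact force between the fingers and rod_wide above 1.5 N), for 0.3 s.
At the end, for the whole second after the job is handed in: The screen stands between 90 and 110 degrees; the wide-headed rod is drawn 18 to 32 mm out, within 4 degrees of its bore's direction, still and gripped by the fingers; the other two rods are seated (within 4 mm) (all of step 2 and value of joint screen between 1.57 and 1.92 rad and z of each of rod_slim, rod_square in the frame of tester below 0.064 m and linear speed of rod_wide below 0.01 m/s); the arm keeps its last pose, push and grip.
It fails at once if the wide-headed rod is pulled nearly or fully out of its bore (over 42 mm) (z of rod_wide in the frame of tester above 0.102 m).
It fails at once if the rod is wrenched hard against its bore (over 40 N) (contact force between rod_wide and tester above 40 N).
It fails at once if another rod is drawn by more than 10 mm (distance of any of rod_slim, rod_square from where it was at the start of the episode above 0.01 m).
It fails at once if a bystander is pushed more than 30 mm (distance of any of phone_white, phone_black, screw_jar, driver, battery, spool from where it was at the start of the episode above 0.03 m).
It also fails if it takes over 51 s, if anything falls off the work surface, if the arm or the gripper's body presses on something with over 40 N, if the wrist force passes 120 N, or if a joint passes its speed limit or range.

## Working session

There is one attempt and no reset: what is moved stays moved. The work goes in short steps, Python scripts to look and compute and a tool call to move; the robot and the scene stay as the last step left them, time stands still between calls to the robot, and variables do not carry over. Pictures are saved under pics/ and viewed, at most 10 in all, crops included, and the job is handed in when it is done.

Besides the shell and the picture viewer there is one more tool, called after ">>>" as name([rows], argument=value, ...), one row to a line, values as JSON. move_arm: Moves the arm, as the interface text tells. Its arguments: {"type":"object","properties":{"series":{"type":"array"}},"required":["series"]}

```bash
mkdir -p pics; cat > h.py <<'E'
import numpy as np, cv2
from station import r
def P(c):
    R=cv2.Rodrigues(np.array(c["rvec"],float))[0]; return np.array(c["camera_matrix"],float),R,np.array(c["tvec"],float).reshape(3)
def ray(c,uv):
    K,R,t=P(c); d=R.T@np.linalg.inv(K)@np.array([uv[0],uv[1],1.]); return -R.T@t,d/np.linalg.norm(d)
def plane(c,uv,z):
    o,d=ray(c,uv); return o+d*(z-o[2])/d[2]
def tri(rays):
    A=np.zeros((3,3));b=np.zeros(3)
    for o,d in rays:
        M=np.eye(3)-np.outer(d,d);A+=M;b+=M@o
    p=np.linalg.solve(A,b); return p,[np.linalg.norm(np.cross(p-o,d)) for o,d in rays]
def proj(c,p):
    K,R,t=P(c); q=K@(R@np.array(p)+t); return q[:2]/q[2]
def cap(n):
    s=r.sense(); c=r.capture(n)
    if "hand_eye" in c:
        T=np.eye(4);T[:3,:3]=s["ee_rot"];T[:3,3]=s["tcp_pos"]
        M=np.linalg.inv(T@np.array(c["hand_eye"])); c["rvec"]=cv2.Rodrigues(M[:3,:3])[0];c["tvec"]=M[:3,3]
    return c
def save(c,f,box=None,k=1):
    i=c["img"][:,:,::-1]
    if box: i=i[box[1]:box[3],box[0]:box[2]]
    cv2.imwrite("pics/"+f,cv2.resize(i,None,fx=k,fy=k,interpolation=cv2.INTER_CUBIC))
E
python3 - <<'E'
from h import *
import pickle
s=r.sense();print(s["tcp_pos"],np.round(s["ee_rot"],3),s["time_s"])
a=cap("scene");b=cap("top");pickle.dump((a,b),open("a.pkl","wb"))
save(a,"scene0.png",k=1.4);save(b,"top0.png",k=1.4)
E
```

```text
[0.16523021 0.60219638 0.24644932] [[ 0.964 -0.265 -0.001]
 [-0.265 -0.964 -0.002]
 [ 0.     0.002 -1.   ]] 0.0
```

View pics/scene0.png

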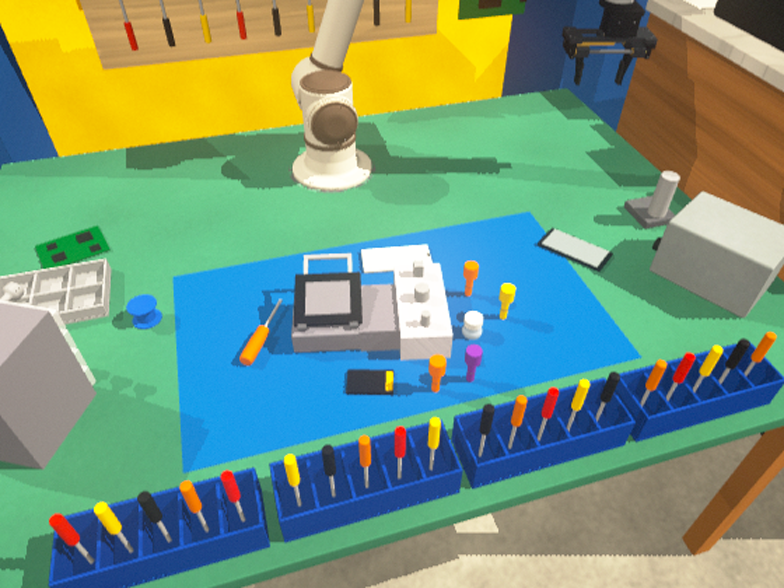

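View pics/top0.png

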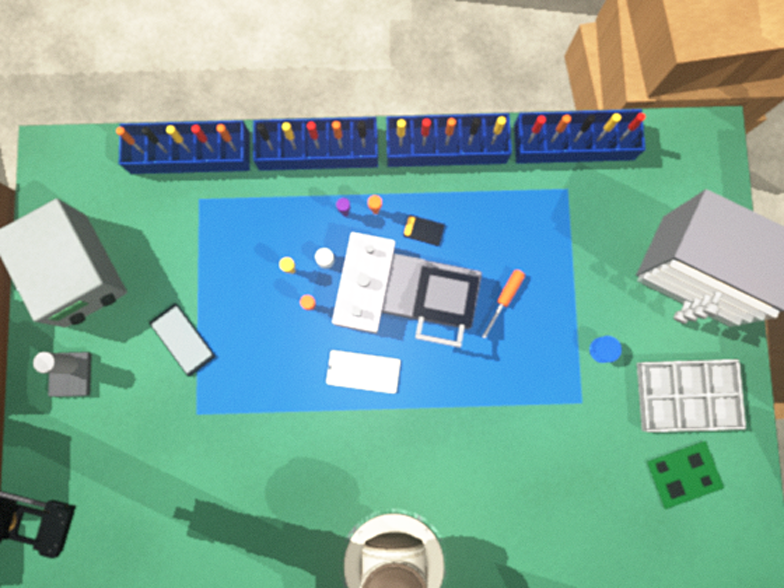

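The scene shows the tester at (290–450, 250–355), with three steel rods at (419,268), (422,293) and (426,320) in the enlarged picture. The top view shows the block at (335–395, 233–330), its rods at (370,250), (364,281) and (357,311), and the lifting bar at (440,342). The coloured look-alikes stand off the block.

```bash
python3 - <<'E'
from h import *
import pickle
a,b=pickle.load(open("a.pkl","rb"))
A=a["img"][165:265,195:335,::-1];B=b["img"][155:255,220:360,::-1]
cv2.imwrite("pics/crop1.png",cv2.resize(np.vstack([A,B]),None,fx=4,fy=4,interpolation=cv2.INTER_CUBIC)[:, :][:800].copy() if 0 else cv2.resize(np.hstack([A,B]),(800,286),interpolation=cv2.INTER_CUBIC))
E
```

```text
(no output)
```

View pics/crop1.png

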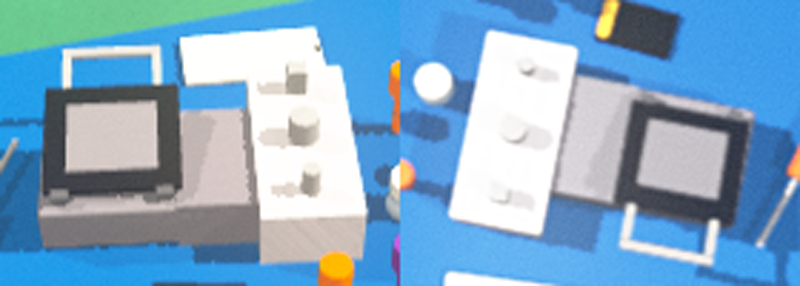

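Rods on the block in the scene crop, front to rear:
- (296,77): square.
- (302,127): clearly the broadest and round, steel grey, so this is rod_wide. It sits in the middle bore.
- (311,180): slim.

Next I'll triangulate the key points.

```bash
python3 - <<'E'
from h import *
import pickle
a,b=pickle.load(open("a.pkl","rb"))
k=2.857
L=lambda x,y:(195+x/k,165+y/k)
Rr=lambda x,y:(220+(x-400)/k,155+y/k)
D=dict(c_fr=((248,68),(545,235)),c_fl=((342,67),(450,215)),c_rl=((364,214),(488,30)),c_rr=((258,219),(578,47)),bar_r=((64,49),(712,263)),bar_l=((160,47),(622,245)),wide=((303,112),(513,131)),hin_r=((58,196),(738,113)),hin_l=((158,192),(648,100)))
for n,(p,q) in D.items():
    x,e=tri([ray(a,L(*p)),ray(b,Rr(*q))]);print(n,np.round(x*1000,1),np.round(np.array(e)*1000,1))
for c in (a,b): print(ray(c,(280,210))[0])
w=r.capture("wrist");print(np.round(w["hand_eye"],3),w["camera_matrix"])
E
```

```text
c_fr [465.8  21.1  60.2] [5.4 5.4]
c_fl [487.8 111.8  57.7] [2.1 2.1]
c_rl [673.3  67.3  59.8] [0.8 0.8]
c_rr [653.5 -21.7  60.5] [0.6 0.6]
bar_r [ 430.2 -142.4   94.1] [2.2 2.2]
bar_l [450.3 -56.5  92.3] [2.2 2.2]
wide [565.6  45.7  86.4] [1.5 1.5]
hin_r [ 581.3 -178.6   62.2] [1.7 1.7]
hin_l [597.4 -92.3  57.5] [1.3 1.3]
[ 1.30279887 -0.2297625   0.82435861]
[ 0.34572048 -0.00449109  1.42079874]
[[-0.001 -0.955 -0.298  0.081]
 [ 1.    -0.001 -0.001  0.001]
 [ 0.    -0.298  0.955 -0.137]
 [ 0.     0.     0.     1.   ]] [[336.13794206   0.         273.32220233]
 [  0.         336.13794206 205.95779862]
 [  0.           0.           1.        ]]
```

Checks pass: the block top comes out at 58–60 mm, the rod head top at 86 mm (88 expected), and the bar 157 mm from the hinge (152 expected). Tester yaw is about −13.3°, and the screen is about 0.23 rad open. I'm moving towards the bar, turning the tool so the jaws close along the tester's x.

>>> move_arm([
  {"grip":1,"xyz":[27,36,2],"angular":[0,0,0.09]},
  {"grip":1,"xyz":[54,72,4],"angular":[0,0,0.18]},
  {"grip":1,"xyz":[81,108,6],"angular":[0,0,0.27]},
  {"grip":1,"xyz":[108,144,8],"angular":[0,0,0.36]},
  {"grip":1,"xyz":[135,180,10],"angular":[0,0,0.46]},
  {"grip":1,"xyz":[162,216,12],"angular":[0,0,0.55]},
  {"grip":1,"xyz":[189,252,14],"angular":[0,0,0.64]},
  {"grip":1,"xyz":[216,288,16],"angular":[0,0,0.73]},
  {"grip":1,"xyz":[243,324,18],"angular":[0,0,0.82]},
  {"grip":1,"xyz":[270,362,18],"angular":[0,0,0.92]},
])

```text
time_s: 1.15
tcp_pos: [0.3299, 0.1803, 0.2294]
ee_rot: [[0.371, -0.929, -0.0], [-0.929, -0.371, 0.0], [-0.0, -0.0, -1.0]]
wrist_force: [1.1, 0.7, -0.9]
gripper_width: 1.004
gripper_force: 0.0
```

>>> move_arm([
  {"grip":1,"xyz":[40,0,0],"angular":[0,0,0.08]},
  {"grip":1,"xyz":[80,0,0],"angular":[0,0,0.16]},
  {"grip":1,"xyz":[120,0,0],"angular":[0,0,0.25]},
  {"grip":1,"xyz":[160,0,0],"angular":[0,0,0.33]},
  {"grip":1,"xyz":[200,1,0],"angular":[0,0,0.42]},
  {"grip":1,"xyz":[240,1,0],"angular":[0,0,0.5]},
  {"grip":1,"xyz":[275,2,0],"angular":[0,0,0.58]},
  {"grip":1,"xyz":[301,2,0],"angular":[0,0,0.61]},
  {"grip":1,"xyz":[301,2,0],"angular":[0,0,0.61]},
])

```text
time_s: 2.05
tcp_pos: [0.4412, -0.0999, 0.2291]
ee_rot: [[-0.229, -0.973, -0.001], [-0.973, 0.229, -0.0], [0.001, 0.001, -1.0]]
wrist_force: [0.2, -0.8, 0.0]
gripper_width: 1.002
gripper_force: 0.0
```

```bash
python3 - <<'E'
from h import *
import pickle
s=r.sense();print(s["tcp_pos"],np.round(s["ee_rot"],3),s["time_s"],s["joints"],s["wrist_force"])
w=cap("wrist");pickle.dump(w,open("w.pkl","wb"));save(w,"w1.png",k=1.4)
for p in [(.4402,-.0995,.093),(.589,-.1355,.058)]:print(proj(w,p)*1.4)
E
```

```text
[ 0.44116524 -0.09994042  0.22905646] [[-0.229 -0.973 -0.001]
 [-0.973  0.229 -0.   ]
 [ 0.001  0.001 -1.   ]] 2.05 [ 7.93614785e+00  5.96367025e+00 -2.42055812e+01  2.22848089e-02
 -5.98809841e+01 -2.12106506e+01] [ 0.19794404 -0.82117113  0.02252228]
[382.7012751  285.07699837]
[156.45489432 269.10378375]
```

View pics/w1.png

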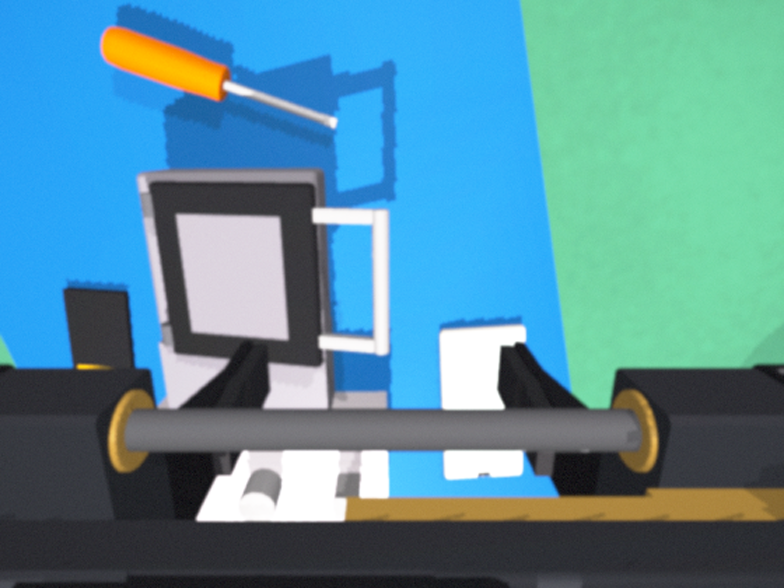

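The wrist view shows the bar at x≈381, from y≈210 to 354. Its middle (381,282) is within 3 px of the predicted (383,285), so the bar position is good to about 2 mm. I'm narrowing the jaws to 29 mm so that one finger fits the 35 mm gap, then descending.

>>> move_arm([
  {"grip":0.33,"xyz":[0,1,10],"angular":[0,0,0]},
  {"grip":0.33,"xyz":[0,1,25],"angular":[0,0,0]},
  {"grip":0.33,"xyz":[0,1,45],"angular":[0,0,0]},
  {"grip":0.33,"xyz":[0,1,60],"angular":[0,0,0]},
  {"grip":0.33,"xyz":[0,1,70],"angular":[0,0,0]},
  {"grip":0.33,"xyz":[0,1,70],"angular":[0,0,0]},
  {"grip":0.33,"xyz":[0,1,70],"angular":[0,0,0]},
])

```text
time_s: 2.8
tcp_pos: [0.4398, -0.0971, 0.1598]
ee_rot: [[-0.224, -0.975, 0.0], [-0.975, 0.224, -0.0], [0.0, -0.0, -1.0]]
wrist_force: [-0.1, -0.8, 0.5]
gripper_width: 0.448
gripper_force: 0.0
```

>>> move_arm([
  {"grip":0.33,"xyz":[0,0,0],"angular":[0,0,0]},
  {"grip":0.33,"xyz":[0,0,0],"angular":[0,0,0]},
  {"grip":0.33,"xyz":[0,0,15],"angular":[0,0,0]},
  {"grip":0.33,"xyz":[0,0,30],"angular":[0,0,0]},
  {"grip":0.33,"xyz":[0,0,45],"angular":[0,0,0]},
  {"grip":0.33,"xyz":[0,0,60],"angular":[0,0,0]},
  {"grip":0.33,"xyz":[0,0,60],"angular":[0,0,0]},
])

```text
time_s: 3.5
tcp_pos: [0.4385, -0.0977, 0.0984]
ee_rot: [[-0.226, -0.974, -0.003], [-0.974, 0.226, -0.0], [0.001, 0.003, -1.0]]
wrist_force: [-0.5, 0.1, 0.0]
gripper_width: 0.332
gripper_force: 0.0
```

```bash
python3 - <<'E'
from h import *
s=r.sense();print(s["tcp_pos"],s["wrist_force"],s["gripper_width"])
w=cap("wrist");save(w,"w2.png")
E
```

```text
[ 0.43849884 -0.09768162  0.09839275] [-0.47383719  0.10514793  0.02001436] 0.33180569915658714
```

View pics/w2.png

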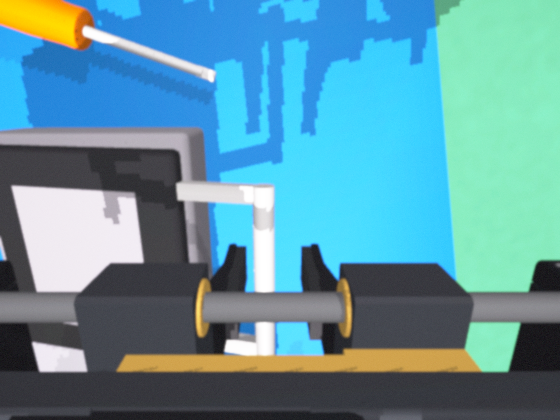

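The bar (u≈264) runs between the two fingers (u≈240 and 308), about 4 mm to the panel side of centre. I'll shift and close.

>>> move_arm([
  {"grip":0.33,"xyz":[0,-2,0],"angular":[0,0,0]},
  {"grip":0.2,"xyz":[0,-4,0],"angular":[0,0,0]},
  {"grip":0.05,"xyz":[0,-4,0],"angular":[0,0,0]},
  {"grip":0.05,"xyz":[0,-4,0],"angular":[0,0,0]},
  {"grip":0.05,"xyz":[0,-4,0],"angular":[0,0,0]},
  {"grip":0.05,"xyz":[0,-4,0],"angular":[0,0,0]},
  {"grip":0.05,"xyz":[0,-4,0],"angular":[0,0,0]},
])

```text
time_s: 4.25
tcp_pos: [0.443, -0.0984, 0.0996]
ee_rot: [[-0.225, -0.974, -0.001], [-0.974, 0.225, 0.0], [0.0, 0.001, -1.0]]
wrist_force: [-2.2, 2.0, 3.4]
gripper_width: 0.1
gripper_force: 30.0
```

>>> move_arm([
  {"grip":0.05,"xyz":[0,-2,-8],"angular":[0,0,0]},
  {"grip":0.05,"xyz":[0,-4,-15],"angular":[0,0,0]},
  {"grip":0.05,"xyz":[0,-7,-23],"angular":[0,0,0]},
  {"grip":0.05,"xyz":[0,-10,-30],"angular":[0,0,0]},
  {"grip":0.05,"xyz":[0,-14,-37],"angular":[0,0,0]},
  {"grip":0.05,"xyz":[0,-18,-44],"angular":[0,0,0]},
  {"grip":0.05,"xyz":[0,-22,-51],"angular":[0,0,0]},
  {"grip":0.05,"xyz":[0,-27,-57],"angular":[0,0,0]},
  {"grip":0.05,"xyz":[0,-32,-64],"angular":[0,0,0]},
  {"grip":0.05,"xyz":[0,-32,-64],"angular":[0,0,0]},
])

```text
time_s: 5.25
tcp_pos: [0.4724, -0.1053, 0.1645]
ee_rot: [[-0.226, -0.974, -0.006], [-0.974, 0.226, 0.001], [0.0, 0.006, -1.0]]
wrist_force: [-9.5, 6.6, 5.6]
gripper_width: 0.104
gripper_force: 30.0
```

>>> move_arm([
  {"grip":0.05,"xyz":[0,-6,-8],"angular":[0,0,0]},
  {"grip":0.05,"xyz":[0,-14,-15],"angular":[0,0,0]},
  {"grip":0.05,"xyz":[0,-22,-22],"angular":[0,0,0]},
  {"grip":0.05,"xyz":[0,-30,-28],"angular":[0,0,0]},
  {"grip":0.05,"xyz":[0,-39,-34],"angular":[0,0,0]},
  {"grip":0.05,"xyz":[0,-49,-39],"angular":[0,0,0]},
  {"grip":0.05,"xyz":[0,-59,-43],"angular":[0,0,0]},
  {"grip":0.05,"xyz":[0,-69,-47],"angular":[0,0,0]},
  {"grip":0.05,"xyz":[0,-79,-50],"angular":[0,0,0]},
  {"grip":0.05,"xyz":[0,-79,-50],"angular":[0,0,0]},
])

```text
time_s: 6.25
tcp_pos: [0.5529, -0.124, 0.2169]
ee_rot: [[-0.224, -0.975, 0.003], [-0.975, 0.224, -0.002], [0.001, -0.003, -1.0]]
wrist_force: [-4.0, 2.4, 6.9]
gripper_width: 0.102
gripper_force: 30.0
```

>>> move_arm([
  {"grip":0.05,"xyz":[0,-10,-2],"angular":[0,0,0]},
  {"grip":0.05,"xyz":[0,-21,-4],"angular":[0,0,0]},
  {"grip":0.05,"xyz":[0,-31,-4],"angular":[0,0,0]},
  {"grip":0.05,"xyz":[0,-42,-4],"angular":[0,0,0]},
  {"grip":0.05,"xyz":[0,-53,-4],"angular":[0,0,0]},
  {"grip":0.05,"xyz":[0,-63,-2],"angular":[0,0,0]},
  {"grip":0.05,"xyz":[0,-63,-2],"angular":[0,0,0]},
  {"grip":0.05,"xyz":[0,-63,-2],"angular":[0,0,0]},
])

```text
time_s: 7.05
tcp_pos: [0.6156, -0.1386, 0.2177]
ee_rot: [[-0.224, -0.974, 0.007], [-0.974, 0.224, -0.002], [0.001, -0.007, -1.0]]
wrist_force: [3.2, -2.3, 2.9]
gripper_width: 0.102
gripper_force: 30.0
```

```bash
python3 - <<'E'
from h import *
import pickle
a=cap("scene");b=cap("top");pickle.dump((a,b),open("a2.pkl","wb"))
A=a["img"][125:265,185:335,::-1];B=b["img"][125:265,215:365,::-1]
cv2.imwrite("pics/c2.png",cv2.resize(np.hstack([A,B]),(780,364),interpolation=cv2.INTER_CUBIC))
print(r.sense()["tcp_pos"],r.sense()["wrist_force"])
E
```

```text
[ 0.61549361 -0.13856483  0.21764138] [ 3.45449778 -3.67279625  5.61913723]
```

View pics/c2.png

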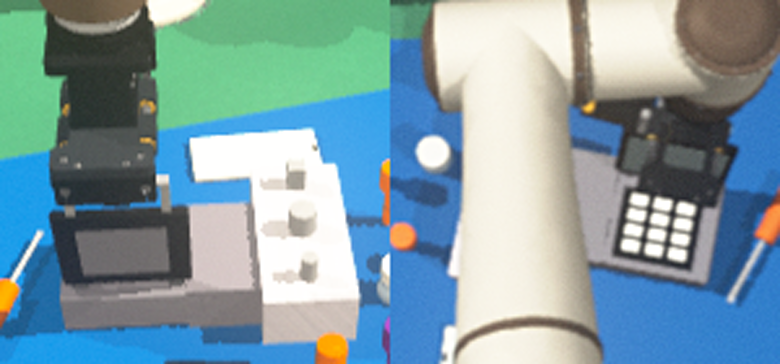

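The screen stands upright in the fingers and all three rods are still seated. The bar has travelled 177 mm back, which puts the screen at about 100–101°. I'll release and rise.

>>> move_arm([
  {"grip":0.35,"xyz":[0,0,0],"angular":[0,0,0]},
  {"grip":0.35,"xyz":[0,0,0],"angular":[0,0,0]},
  {"grip":0.35,"xyz":[0,0,0],"angular":[0,0,0]},
  {"grip":0.35,"xyz":[0,0,0],"angular":[0,0,0]},
  {"grip":0.35,"xyz":[0,0,-15],"angular":[0,0,0]},
  {"grip":0.35,"xyz":[0,0,-30],"angular":[0,0,0]},
  {"grip":0.35,"xyz":[0,0,-50],"angular":[0,0,0]},
  {"grip":0.35,"xyz":[0,0,-70],"angular":[0,0,0]},
  {"grip":0.35,"xyz":[0,0,-70],"angular":[0,0,0]},
])

```text
time_s: 8.05
tcp_pos: [0.614, -0.1377, 0.2883]
ee_rot: [[-0.225, -0.974, 0.005], [-0.974, 0.225, -0.001], [-0.001, -0.005, -1.0]]
wrist_force: [-0.1, 0.6, 0.0]
gripper_width: 0.347
gripper_force: 0.0
```

>>> move_arm([
  {"grip":0.6,"xyz":[-35,18,0],"angular":[0,0,0]},
  {"grip":0.6,"xyz":[-70,36,0],"angular":[0,0,0]},
  {"grip":0.6,"xyz":[-105,54,0],"angular":[0,0,0]},
  {"grip":0.6,"xyz":[-140,72,0],"angular":[0,0,0]},
  {"grip":0.6,"xyz":[-168,88,0],"angular":[0,0,0]},
  {"grip":0.6,"xyz":[-168,88,30],"angular":[0,0,0]},
  {"grip":0.6,"xyz":[-168,88,60],"angular":[0,0,0]},
  {"grip":0.6,"xyz":[-168,88,90],"angular":[0,0,0]},
  {"grip":0.6,"xyz":[-168,88,100],"angular":[0,0,0]},
  {"grip":0.6,"xyz":[-168,88,100],"angular":[0,0,0]},
])

```text
time_s: 9.05
tcp_pos: [0.5638, 0.0455, 0.1834]
ee_rot: [[-0.225, -0.974, -0.005], [-0.974, 0.225, -0.002], [0.003, 0.004, -1.0]]
wrist_force: [0.0, -0.1, -0.4]
gripper_width: 0.603
gripper_force: 0.0
```

```bash
python3 - <<'E'
from h import *
import pickle
s=r.sense();print(s["tcp_pos"],np.round(s["ee_rot"],3),s["joints"],s["gripper_width"])
w=cap("wrist");a=cap("scene");pickle.dump((w,a),open("w3.pkl","wb"))
print(proj(w,(.5656,.0457,.087)),proj(a,(.5656,.0457,.087)))
A=cv2.resize(a["img"][145:265,185:325,::-1],(490,420),interpolation=cv2.INTER_CUBIC)
cv2.imwrite("pics/w3.png",cv2.resize(np.hstack([w["img"][:,:,::-1],A]),None,fx=.76,fy=.76))
E
```

```text
[0.56379105 0.04550936 0.18337414] [[-0.225 -0.974 -0.005]
 [-0.974  0.225 -0.002]
 [ 0.003  0.004 -1.   ]] [ 2.10177048e+01  1.95710811e+01 -1.31476662e+01 -1.79229163e-02
 -5.75808128e+01 -3.40214764e+01] 0.6033964275433096
[269.22100819 219.97428361] [300.45359044 204.06285676]
```

View pics/w3.png

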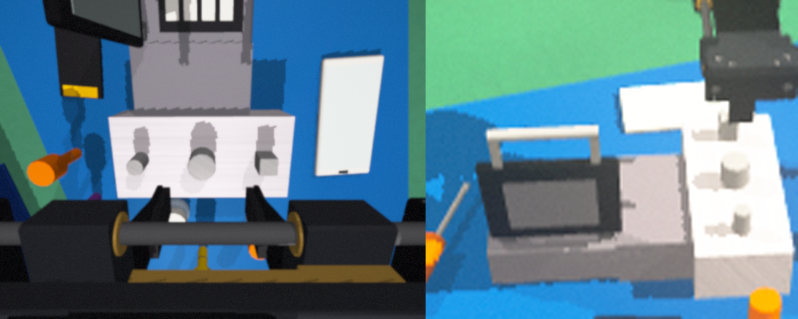

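The wrist crop shows the wide head at about (202,163), between slim (138,164) and square (266,162). The scene view shows the screen standing free. Next I'll refine the head centre from its silhouette in the wrist image.

```bash
python3 - <<'E'
from h import *
import pickle
w,a=pickle.load(open("w3.pkl","rb"))
g=cv2.cvtColor(w["img"],cv2.COLOR_RGB2GRAY)
for v in range(196,246,4): print(v,g[v,236:300:2])
print("col",g[186:250:2,266])
cv2.imwrite("pics/w4.png",cv2.resize(w["img"][150:260,160:380,::-1],(660,330),interpolation=cv2.INTER_CUBIC))
E
```

```text
196 [239 239 239 239 239 241 239 222 168 153 124 105  92  95  92  95  92  94
  98 119 147 165 166 164 207 239 239 240 241 239 240 240]
200 [240 240 240 241 240 241 239 222 124  85  86  88  91  94  94  94  94  95
  98  94  90  99 142 198 234 238 239 238 239 239 237 238]
204 [238 238 238 238 237 238 235 160  80  91 114 139 163 177 175 172 168 159
 145 114  97  89  95 166 234 237 239 239 238 238 239 238]
208 [239 240 239 240 240 236 206 109 138 178 188 190 191 190 191 194 192 190
 183 184 172 145  99 131 229 240 240 239 240 239 240 240]
212 [240 240 239 239 239 233 187 184 192 194 190 192 189 191 192 191 192 192
 194 192 189 185 163 137 227 239 238 239 239 238 239 239]
216 [240 240 240 240 231 211 178 191 195 198 195 192 194 195 193 192 191 194
 192 193 195 194 191 185 229 240 242 241 240 241 240 240]
220 [241 241 240 240 231 209 189 198 195 197 194 198 197 198 197 196 196 194
 193 194 195 195 194 187 232 240 240 241 240 241 241 241]
224 [241 239 237 228 227 222 196 200 200 197 199 199 198 198 200 202 200 201
 200 195 196 194 194 191 232 240 240 240 239 240 240 241]
228 [241 236 232 226 229 228 217 196 196 201 204 206 202 204 204 205 201 200
 203 204 204 200 201 228 239 240 240 239 240 239 240 239]
232 [238 230 226 226 224 225 225 225 216 202 199 200 204 207 208 204 207 208
 202 203 208 223 237 239 239 238 238 238 239 239 238 238]
236 [240 231 228 227 227 229 229 229 230 229 224 221 215 208 207 210 215 214
 221 237 241 242 241 242 241 241 242 241 241 240 240 240]
240 [234 232 230 230 231 231 231 231 231 231 229 231 231 231 230 230 232 239
 241 242 243 243 243 243 242 242 242 242 243 242 242 241]
244 [240 232 231 232 231 231 231 231 232 232 232 230 231 231 231 230 233 242
 242 243 244 243 244 243 243 244 242 243 243 242 242 242]
col [162 161 161 158 112  95  93  94 117 172 190 194 191 191 191 192 194 196
 199 202 201 205 203 204 209 210 226 230 231 230 234 237]
```

View pics/w4.png

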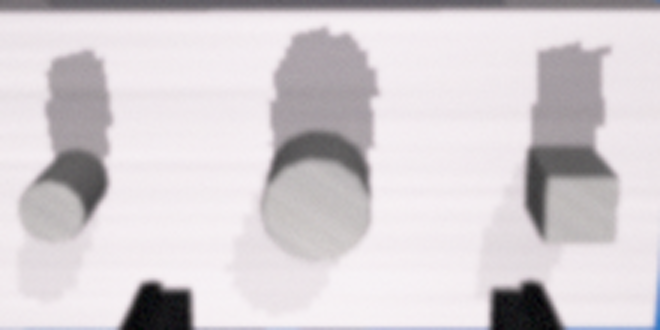

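The head's top face is centred at (266,220) and is 36 px wide, which gives a depth of 261 mm and matches a top height of about 88 mm. It lies 4.5 mm towards −y of the tool. I'll shift, descend until the fingertips are about 6 mm above the block, and close.

>>> move_arm([
  {"grip":0.6,"xyz":[0,-4.5,15],"angular":[0,0,0]},
  {"grip":0.6,"xyz":[0,-4.5,35],"angular":[0,0,0]},
  {"grip":0.6,"xyz":[0,-4.5,55],"angular":[0,0,0]},
  {"grip":0.6,"xyz":[0,-4.5,75],"angular":[0,0,0]},
  {"grip":0.6,"xyz":[0,-4.5,87],"angular":[0,0,0]},
  {"grip":0.6,"xyz":[0,-4.5,92],"angular":[0,0,0]},
  {"grip":0.6,"xyz":[0,-4.5,92],"angular":[0,0,0]},
  {"grip":0.6,"xyz":[0,-4.5,92],"angular":[0,0,0]},
])

```text
time_s: 9.95
tcp_pos: [0.5703, 0.0451, 0.0947]
ee_rot: [[-0.225, -0.974, 0.002], [-0.974, 0.225, 0.0], [-0.001, -0.002, -1.0]]
wrist_force: [0.3, -0.9, -0.5]
gripper_width: 0.599
gripper_force: 0.0
```

>>> move_arm([
  {"grip":0.4,"xyz":[0,0,0],"angular":[0,0,0]},
  {"grip":0.36,"xyz":[0,0,0],"angular":[0,0,0]},
  {"grip":0.33,"xyz":[0,0,0],"angular":[0,0,0]},
  {"grip":0.3,"xyz":[0,0,0],"angular":[0,0,0]},
  {"grip":0.25,"xyz":[0,0,0],"angular":[0,0,0]},
  {"grip":0.25,"xyz":[0,0,0],"angular":[0,0,0]},
  {"grip":0.25,"xyz":[0,0,0],"angular":[0,0,0]},
])

```text
time_s: 10.65
tcp_pos: [0.5695, 0.0449, 0.0937]
ee_rot: [[-0.225, -0.974, 0.0], [-0.974, 0.225, -0.0], [-0.0, -0.0, -1.0]]
wrist_force: [-0.8, 0.9, 2.0]
gripper_width: 0.311
gripper_force: 30.0
```

Gripped: the opening is about 27 mm, which matches the 28 mm head, and side force is small. I'll draw it up gently.

>>> move_arm([
  {"grip":0.25,"xyz":[0,0,-1],"angular":[0,0,0]},
  {"grip":0.25,"xyz":[0,0,-3],"angular":[0,0,0]},
  {"grip":0.25,"xyz":[0,0,-5],"angular":[0,0,0]},
  {"grip":0.25,"xyz":[0,0,-7],"angular":[0,0,0]},
  {"grip":0.25,"xyz":[0,0,-9],"angular":[0,0,0]},
  {"grip":0.25,"xyz":[0,0,-11],"angular":[0,0,0]},
  {"grip":0.25,"xyz":[0,0,-12],"angular":[0,0,0]},
  {"grip":0.25,"xyz":[0,0,-12],"angular":[0,0,0]},
])

```text
time_s: 11.45
tcp_pos: [0.5696, 0.0449, 0.1058]
ee_rot: [[-0.225, -0.974, 0.0], [-0.974, 0.225, 0.0], [-0.0, -0.0, -1.0]]
wrist_force: [1.0, 0.4, -0.9]
gripper_width: 0.305
gripper_force: 30.0
```

>>> move_arm([
  {"grip":0.25,"xyz":[0,0,-2],"angular":[0,0,0]},
  {"grip":0.25,"xyz":[0,0,-4],"angular":[0,0,0]},
  {"grip":0.25,"xyz":[0,0,-6],"angular":[0,0,0]},
  {"grip":0.25,"xyz":[0,0,-8],"angular":[0,0,0]},
  {"grip":0.25,"xyz":[0,0,-10],"angular":[0,0,0]},
  {"grip":0.25,"xyz":[0,0,-12],"angular":[0,0,0]},
  {"grip":0.25,"xyz":[0,0,-13],"angular":[0,0,0]},
  {"grip":0.25,"xyz":[0,0,-13],"angular":[0,0,0]},
  {"grip":0.25,"xyz":[0,0,-13],"angular":[0,0,0]},
  {"grip":0.25,"xyz":[0,0,-13],"angular":[0,0,0]},
])

```text
time_s: 12.45
tcp_pos: [0.5694, 0.0449, 0.1184]
ee_rot: [[-0.225, -0.974, -0.0], [-0.974, 0.225, -0.0], [0.0, 0.0, -1.0]]
wrist_force: [-0.2, 0.0, -1.4]
gripper_width: 0.31
gripper_force: 30.0
```

```bash
python3 - <<'E'
from h import *
s=r.sense();print(s["tcp_pos"],s["wrist_force"],s["gripper_force"])
a=cap("scene")
save(a,"fin.png",(185,130,345,255),5)
E
```

```text
[0.5693956  0.04485112 0.11843378] [-0.18161449  0.02044197 -1.39352634] 29.999686181545258
```

View pics/fin.png

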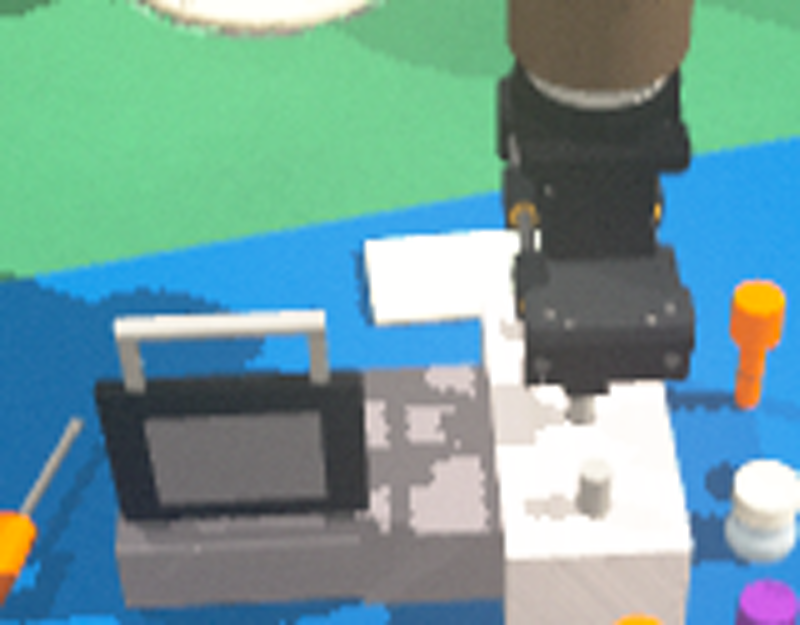

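The picture shows the screen standing with its bar at about (222,325), the shank showing below the fingers at (583,405), and the slim rod seated at (595,490). I'll check the screen angle from the bar's sight line before handing in.

```bash
python3 - <<'E'
from h import *
a=cap("scene")
uv=(185+222/5,130+326/5)
ex=np.array([.9744,-.225,0]);h=np.array([.5695,.0449,0])-165*np.array([.225,.9744,0])
for hx in (.060,.064):
  H=h*0+np.array([.5695,.0449,.058])+ex*hx-.165*np.array([.225,.9744,0])
  for d in (92,96,100,104,108):
    t=np.deg2rad(d); print(hx,d,np.round(proj(a,H-ex*.152*np.cos(t)+[0,0,.152*np.sin(t)]),1),np.round(uv,1))
E
```

```text
0.06 92 [230.5 187.8] [229.4 195.2]
0.06 96 [230.4 191.3] [229.4 195.2]
0.06 100 [230.4 195. ] [229.4 195.2]
0.06 104 [230.4 199. ] [229.4 195.2]
0.06 108 [230.4 203.3] [229.4 195.2]
0.064 92 [230.5 189. ] [229.4 195.2]
0.064 96 [230.4 192.5] [229.4 195.2]
0.064 100 [230.4 196.3] [229.4 195.2]
0.064 104 [230.3 200.3] [229.4 195.2]
0.064 108 [230.4 204.5] [229.4 195.2]
```

The screen is at about 99–100° and the rod is drawn about 25 mm, so I'm handing in.

```bash
python3 -c "
from station import r
print(r.finish_job())"
```

```text
the job is handed in; nothing more can be done
None
```

The job is handed in (no verdict came back): the screen stands released at about 100°, the wide-headed rod is held upright about 25 mm out of its bore, and I saw no sign of the other rods or bystanders having moved.

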